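Open the wax sample jar in the bracing block

TASK

Take the square glass sample jar with the violet screw cap and seat it, cap still on, fully down in the square pocket of the wooden bracing block. With the block keeping the jar from turning, unscrew the tight cap anticlockwise until its thread lets go, and finish while still holding the cap level just above the jar's open mouth, clear of it and centred over it, with the jar left standing upright and fully down in the block. Do not disturb the other goods on the table.

Things in the scene. Friction and masses are not known exactly. Their poses are not given: they have to be found in the camera images.
- cap_mid (a point): Centre, half-way up, of the violet screw cap (lilac disc on top): 60 mm across, 20 mm tall, straight-sided, 30 g, z up its axis. Screwed tight on the jar at the start; the jar can be lifted by it. Unscrews anticlockwise from above, 0.2 to 0.4 Nm, climbing 2 mm; lets go of the jar after 50 to 60 degrees, meets the next thread at 95: turn 75 degrees (1.3 rad), then lift straight off.
- jar_mid (a point): On the jar's axis, 45 mm above its underside; x, y square to its flat sides, z up. Glass jar of lilac wax, violet ribbon on its neck, about 0.24 kg: square body 56 x 56 mm, 62 mm tall (fits the pocket any of 4 ways round), then a round neck. Screwed-on cap: lower edge 76, top 96 mm above the underside; 14 mm of neck clear below it.
- jar_mouth (a point): Centre of the jar's rim, 90 mm above its underside, z up. A white springy seal disc in the mouth pushes the cap up; with the cap off it stands up to 7 mm above the rim. The neck is 44 mm across, 53 over its thread, which the cap's lower edge must clear.
- pocket_floor (a point): Centre of the pocket floor of the pale wooden bracing block, 6 mm above the table; x, y square to the pocket's sides, z up. Block 120 x 120 mm, 26 mm tall, fixed; pocket 59 x 59 mm, 20 mm deep, mouth chamfered 4 mm. The jar's underside rests on this floor when fully down (jar_mid 45 mm above it).
- corkjar_lilac: small round glass jar of lilac wax pieces with a natural cork stopper, 48 mm across, 84 mm tall. Bystander. Origin at the centre of its underside, z up.
- corkjar_blue: small round glass jar of pale blue wax pieces with a natural cork stopper, 48 mm across, 84 mm tall. Bystander. Origin at the centre of its underside, z up.
- candle: squat round honey-yellow beeswax candle, 70 mm across, 40 mm tall. Bystander. Origin at the centre of its underside, z up.
- tin: round flat aluminium tin with a lilac disc on its lid, 76 mm across, 32 mm tall. Bystander. Origin at the centre of its underside, z up.
- scoop: small aluminium scoop, 155 mm long, 22 mm tall, lying on the table. Bystander. Origin under its middle, z up.
There are look-alikes about, which are no part of the job. What is shaped like the part that bears cap_mid but black or red is not meant.

How it is judged:
By the outcome, as a careful person would: the job done as asked, in the order asked, and still so for the second after the job is handed in, while the arm keeps its last pose, push and grip.
It also fails if it takes over 48 s, if anything falls off the work surface, if the arm or the gripper's body presses on something with over 40 N, if the wrist force passes 120 N, or if a joint passes its speed limit or range.

ROBOT

A 7-joint arm with a two-finger parallel gripper is mounted at the origin on the work surface. World frame = base frame: x ahead of the robot, y to its left, z up, the work surface at z = 0. Lengths are in m, angles in rad, forces in N, time in s.
With the tool pointing down it reaches from about 0.4 to 0.925 m from the base axis. Payload 5.6 kg.
Tool frame: the origin (TCP) lies on the centre line of the jaws, within the pads' length; the fingertips stand robot.tips_ahead ahead of it and the grasp point (between the pads) lies 6 mm ahead of it (robot.tips_ahead is the distance from the TCP to the fingertips, in m); z points along the fingers, x is the direction in which the jaws open and shut, and the axes are right-handed (so a half turn about z gives the same grasp; the last joint's range is limited). The gripper opens to 85 mm and grips with 20 to 120 N. Pads are 22 mm wide; open, the fingers measure 114 mm over their backs; the gripper's body (76 mm by 85 mm) begins 54 mm behind the grasp point. The pads swing forward as they close: fully open they stand 13 mm farther back than shut.
Start: joints at [1.132, 0.468, -0.012, 1.603, 0.006, 1.071, -0.056], TCP at [0.251, -0.6, 0.256] pointing down, gripper open.
Joint ranges: [-2.53, 2.53], [-0.31, 2.02], [-1.57, 1.55], [0.28, 2.44], [-1.29, 4.43], [0.15, 1.84], [-2.92, 2.92]. Speed limits (rad/s): [2.57, 2.57, 3.14, 3.14, 3.14, 3.14, 3.14].

INTERFACE

Orientations are given as a unit quaternion [w, x, y, z].
In Python, from bench import sensors, grab_frame, robot gives the robot as it stands.
- The arm moves only by the tool apply_moves, never from a script. Its argument "increments" is a list of rows, each a list of 7 numbers: the shift along the tool's x, y, z in cm, then the turn, a rotation vector about the tool's x, y, z in degrees, then the finger opening in cm, from 0 to 8.54. A call has 1 to 8 rows; each row is the pose to reach, as a shift and turn from the pose commanded when the call began, along the tool's axes at that moment; what a row does not reach only later rows make up. A row lasts 1/10 s, in which the tool goes at most 50 mm and 8.59 degrees, less where a joint would pass 70% of its speed; a pose out of reach is approached as far as the arm can. A call with a gripper value outside its range is refused whole. The fingers move at their own pace and stop on an object; the grip force is fixed at half the most. Time passes only in rows, so rows that repeat a pose let the fingers close. It gives the time, the measured TCP pose, the force and the opening at its end, in the units of the state.
- sensors.get_obs(): the state, without advancing time (a new reading comes with each control period).
- grab_frame(name): name is "side" or "top"; returns a dict with "pixels" (384x512x3 uint8, red, green, blue), "fov_y" (degrees; the focal length in pixels is half the picture's height over the tangent of half this angle, whatever the lens; pixels are square), "cx", "cy" (the principal point, pixels), "R" (3x3) and "t" (3): a world point X has camera coordinates R X + t. Camera axes: x right, y down, z forward; pixel columns grow to the right and rows downward; lengths in m; the calibration is good to about 2 mm. A picture is of the moment at which its call begins. There is no depth.
- robot.hand_in(): hands the job in, once; it reports no verdict.
The state is a dict: "time": time; "joint_positions": joint angles; "qd": joint speeds; "joint_efforts": joint torques, N m; "position": TCP position; "eef_rot": TCP orientation; "ft_force": force on the tool from outside, world axes, zero at the start; "moment": the same for the moment, N m; "finger_gap": finger opening in m.
Only numpy, scipy, OpenCV 4.12 (cv2) and the standard library are available. Lean on these libraries where they do the work, as an engineer would, in place of code of your own. Each camera call takes 0.05 s, during which the arm holds its last target. There are 200 camera calls.

## Working session

There is one attempt and no reset: what is moved stays moved. The work goes in short steps, Python scripts to look and compute and a tool call to move; the robot and the scene stay as the last step left them, time stands still between calls to the robot, and variables do not carry over. Pictures are saved under pics/ and viewed, about 8 in all and at most 12, crops included, and the job is handed in when it is done.

Besides the shell and the picture viewer there is one more tool, called after "Call:" in YAML: its name, and indented under it one key for each argument. apply_moves: Moves the arm, as the interface text tells. Its arguments: {"type":"object","properties":{"increments":{"type":"array","items":{"type":"array","items":{"type":"number"}}}},"required":["increments"]}

```bash
mkdir -p pics; cat > h.py <<'E'
import numpy as np,cv2
from bench import sensors,grab_frame,robot
def K(f):
    h=f["pixels"].shape[0]; fl=h/2/np.tan(np.radians(f["fov_y"])/2); return fl,f["cx"],f["cy"]
def ray(f,u,v):
    fl,cx,cy=K(f);R=np.array(f["R"]);t=np.array(f["t"])
    d=R.T@np.array([(u-cx)/fl,(v-cy)/fl,1]); return -R.T@t,d
def onz(f,u,v,z):
    c,d=ray(f,u,v); return c+d*(z-c[2])/d[2]
def proj(f,X):
    fl,cx,cy=K(f); p=np.array(f["R"])@np.array(X)+np.array(f["t"]); return np.array([cx+fl*p[0]/p[2],cy+fl*p[1]/p[2]])
def save(f,n): cv2.imwrite("pics/"+n,f["pixels"][:,:,::-1])
E
python3 - <<'E'
from h import *
for n in("top","side"):
    f=grab_frame(n); save(f,n+"0.png"); print(n,K(f),ray(f,256,192))
    np.save(n+"0.npy",f,allow_pickle=True)
s=sensors.get_obs();print(s,robot.tips_ahead)
E
```

```text
top (np.float64(377.4343657129822), 257.5940809567448, 188.84310628857335) (array([0.37824646, 0.02469907, 1.178645  ]), array([ 0.16165294, -0.00130359, -0.98689129]))
side (np.float64(487.6327382807028), 249.16276410093838, 190.4674517914619) (array([0.46043427, 0.98875191, 1.22883477]), array([ 0.05066785, -0.65853528, -0.75097972]))
{'time': 0.1, 'joint_positions': array([ 1.13203197,  0.46829032, -0.01160194,  1.60356285,  0.00598386,
        1.07142962, -0.05628379]), 'qd': array([-1.24706821e-05, -3.48174265e-03,  1.48247682e-04, -6.62185446e-04,
       -5.54453761e-04, -6.69171060e-04, -9.05671202e-04]), 'joint_efforts': array([ 1.10468158e-03, -5.33512795e+01,  2.14363943e-02, -2.51964355e+01,
        1.13854429e-02,  4.31852284e-03,  1.80551723e-05]), 'position': array([ 0.25034033, -0.59933104,  0.25541981]), 'eef_rot': array([-4.14269484e-04,  8.32304148e-01, -5.54318609e-01, -7.16665432e-04]), 'ft_force': array([ 0.57298989,  0.40127526, -1.03863854]), 'moment': array([-2.50775215e-02,  7.72317620e-05, -1.95032842e-03]), 'finger_gap': 0.08551166979682555} 0.025
```

View pics/top0.png

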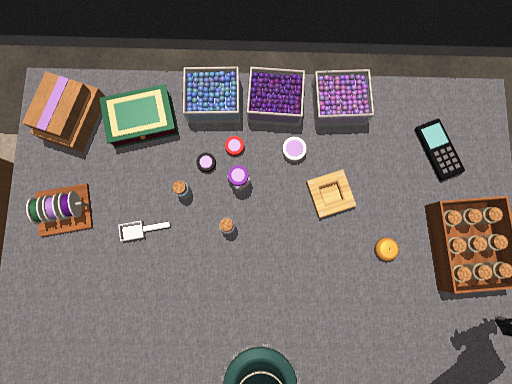

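View pics/side0.png

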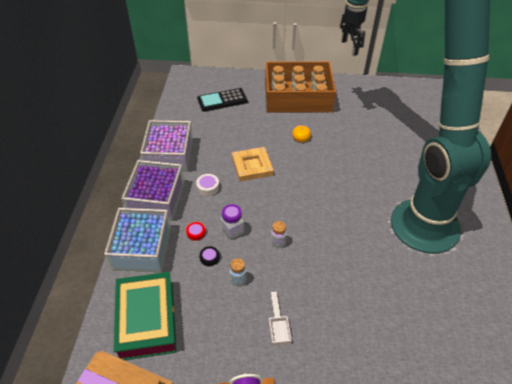

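The top view shows the violet-capped jar at about (238,176), the block at (331,193), red and black look-alike caps at (234,145) and (206,162), and the tin at (294,149). The side view has the jar at (232,220) and the block at (253,163). Next I measure both.

```bash
cat > m.py <<'E'
from h import *
T=np.load("top0.npy",allow_pickle=True).item();S=np.load("side0.npy",allow_pickle=True).item()
def blob(f,lo,hi,box):
    hsv=cv2.cvtColor(f["pixels"],cv2.COLOR_RGB2HSV);m=cv2.inRange(hsv,lo,hi)
    x0,y0,x1,y1=box;k=np.zeros_like(m);k[y0:y1,x0:x1]=m[y0:y1,x0:x1]
    c=max(cv2.findContours(k,0,1)[0],key=cv2.contourArea);return c,k
def cen(c):
    m=cv2.moments(c);return m["m10"]/m["m00"],m["m01"]/m["m00"]
for f,box in((T,(215,158,260,200)),(S,(215,195,250,240))):
    p=f["pixels"]; c,k=blob(f,(128,30,60),(165,255,255),box); print("violet",cv2.boundingRect(c),cen(c))
    c,k=blob(f,(128,30,190),(165,140,255),box); print("lilac disc",cv2.boundingRect(c),cen(c),onz(f,*cen(c),.096))
for f,box in((T,(300,160,362,225)),(S,(225,140,282,185))):
    c,k=blob(f,(8,60,90),(28,255,255),box); r=cv2.minAreaRect(c);b=cv2.boxPoints(r)
    h=cv2.convexHull(c);ap=cv2.approxPolyDP(h,4,True)[:,0]
    print("block",r,ap.tolist());W=np.array([onz(f,*q,.026) for q in ap]);print(W.round(4),cen(c),onz(f,*cen(c),.026))
a=cv2.resize(T["pixels"][130:230,190:370],None,fx=4,fy=4,interpolation=cv2.INTER_CUBIC)
b=cv2.resize(S["pixels"][140:265,180:290],None,fx=3.2,fy=3.2,interpolation=cv2.INTER_CUBIC)
im=np.zeros((400,800,3),np.uint8);
cv2.imwrite("pics/a.png",a[:,:,::-1]);cv2.imwrite("pics/b.png",cv2.resize(S["pixels"][140:265,180:290],None,fx=4.5,fy=4.5,interpolation=cv2.INTER_CUBIC)[:,:,::-1])
E
python3 m.py
```

```text
violet (227, 165, 22, 22) (237.7472306143001, 174.95266868076536)
lilac disc (228, 168, 19, 16) (237.96883852691218, 175.50330500472143) [0.60331771 0.07710025 0.096     ]
violet (221, 203, 21, 21) (231.14908136482939, 213.09343832020994)
lilac disc (225, 207, 13, 10) (231.1098696461825, 211.27560521415268) [0.60433795 0.07877941 0.096     ]
block ((330.60003662109375, 193.3000030517578), (40.160926818847656, 40.79338073730469), 71.56505584716797) [[343, 169], [355, 205], [319, 217], [307, 180]]
[[ 0.6462 -0.2478  0.026 ]
 [ 0.5333 -0.2829  0.026 ]
 [ 0.4938 -0.1715  0.026 ]
 [ 0.6085 -0.1348  0.026 ]] (331.0671133445002, 193.08955890563928) [ 0.56885711 -0.20944005  0.026     ]
block ((252.3360137939453, 163.34800720214844), (30.85774040222168, 38.99702835083008), 79.69515228271484) [[265, 147], [273, 174], [240, 181], [231, 152]]
[[ 0.528  -0.2825  0.026 ]
 [ 0.4911 -0.1525  0.026 ]
 [ 0.5992 -0.1099  0.026 ]
 [ 0.646  -0.2457  0.026 ]] (252.1207087486157, 163.51036228444866) [ 0.56628308 -0.19566383  0.026     ]
```

View pics/a.png

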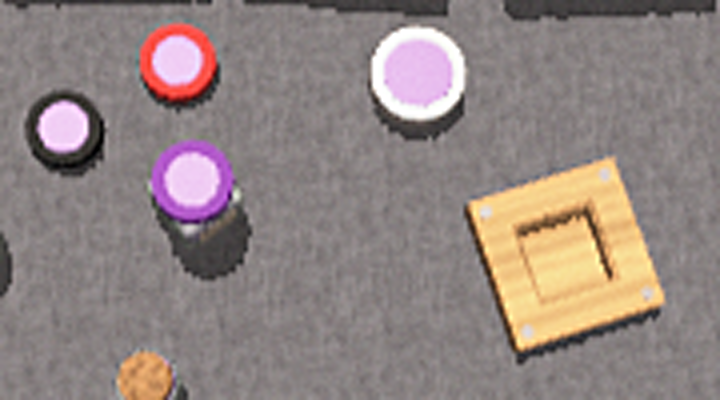

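View pics/b.png

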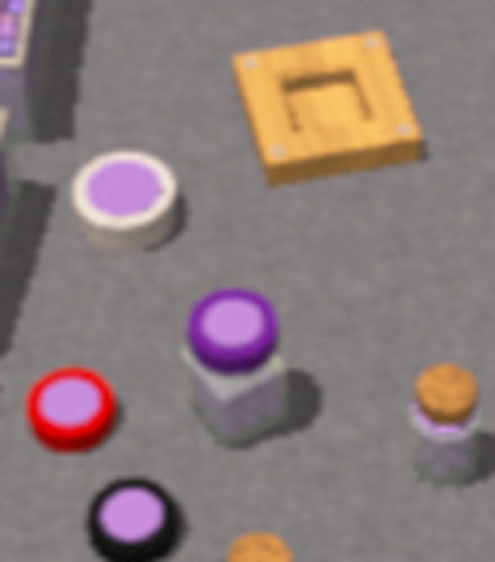

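The crops show the jar's shoulder corners sticking out beyond the cap at top-crop (150,187), (238,195) and (190,235). The block's four screws are visible in both views. I'll get the jar yaw and block pose from these.

```bash
python3 - <<'E'
from h import *
T=np.load("top0.npy",allow_pickle=True).item();S=np.load("side0.npy",allow_pickle=True).item()
t=lambda x,y:(x/4+190-.375,y/4+130-.375); s=lambda x,y:(x/4.5+180-.39,y/4.5+140-.39)
c=np.array([.6035,.078])
for f,g,L in((T,t,[(150,187),(238,195),(190,235)]),(S,s,[(185,352),(286,362)])):
    for q in L:
        w=onz(f,*g(*q),.062)[:2];d=w-c;print("jar corner",w.round(4),round(np.hypot(*d)*1000,1),"yaw mod90",round((np.degrees(np.arctan2(d[1],d[0]))-45)%90,1))
w=onz(S,*s(237,443),0)[:2];d=w-c;print("foot",w,np.hypot(*d),(np.degrees(np.arctan2(d[1],d[0]))-45)%90)
for f,g,L in((T,t,[(605,174),(648,293),(528,330),(485,212)]),(S,s,[(373,40),(403,128),(278,151),(250,62)]),(T,t,[(613,158),(664,300),(520,350),(468,203)])):
    W=np.array([onz(f,*g(*q),.026)[:2] for q in L]);e=np.roll(W,-1,0)-W
    print("block",W.mean(0).round(4),"len",np.hypot(*e.T).round(4),"yaw",(np.degrees(np.arctan2(e[:,1],e[:,0]))%90).round(1))
E
```

```text
jar corner [0.607  0.1114] 33.5 yaw mod90 39.1
jar corner [0.6023 0.0449] 33.2 yaw mod90 43.0
jar corner [0.5709 0.0801] 32.7 yaw mod90 41.3
jar corner [0.6371 0.0799] 33.6 yaw mod90 48.3
jar corner [0.5681 0.0821] 35.6 yaw mod90 38.4
foot [0.60014235 0.10734051] 0.029532004691137714 51.52837407750222
block [ 0.5705 -0.21  ] len [0.0984 0.0979 0.0972 0.0994] yaw [18.8 18.3 19.7 19. ]
block [ 0.5678 -0.2099] len [0.0994 0.0981 0.0991 0.1001] yaw [17.8 19.6 18.9 19.8]
block [ 0.5703 -0.2098] len [0.1174 0.1188 0.1206 0.1201] yaw [18.6 20.2 19.2 18.7]
```

```bash
cat > go.py <<'E'
# usage: go.py x y z yaw(deg of tool x in world): prints needed row (shift cm, rotvec deg) from measured pose
import sys
from h import *
from scipy.spatial.transform import Rotation as Ro
s=sensors.get_obs();q=s["eef_rot"];R=Ro.from_quat([q[1],q[2],q[3],q[0]])
x=R.as_matrix()[:,0]
print("t",round(s["time"],2),"pos",s["position"].round(4),"yaw",round(np.degrees(np.arctan2(x[1],x[0])),2),"tilt",(R.as_matrix()[:2,2]).round(4),"gap",round(s["finger_gap"],4),"F",s["ft_force"].round(1),"M",s["moment"].round(2),"q7",round(s["joint_positions"][6],2))
if len(sys.argv)>4:
    p=np.array(list(map(float,sys.argv[1:4])));a=np.radians(float(sys.argv[4]))
    Rt=Ro.from_matrix(np.array([[np.cos(a),np.sin(a),0],[np.sin(a),-np.cos(a),0],[0,0,-1]]))
    print("row",(R.inv().apply(p-s["position"])*100).round(2),np.degrees((R.inv()*Rt).as_rotvec()).round(2))
E
python3 go.py .6035 .078 .2 -48
```

```text
t 0.1 pos [ 0.2503 -0.5993  0.2554] yaw -67.33 tilt [-0.0007  0.0015] gap 0.0855 F [ 0.6  0.4 -1. ] M [-0.03  0.   -0.  ] q7 -0.06
row [-48.88 -58.7    5.62] [-1.000e-02  9.000e-02 -1.933e+01]
```

Call:
apply_moves:
  increments:
    - [-49, -58.5, 0, 0, 0, -19.3, 8.54]
    - [-49, -58.5, 0, 0, 0, -19.3, 8.54]
    - [-49, -58.5, 0, 0, 0, -19.3, 8.54]
    - [-49, -58.5, 0, 0, 0, -19.3, 8.54]
    - [-49, -58.5, 0, 0, 0, -19.3, 8.54]
    - [-49, -58.5, 0, 0, 0, -19.3, 8.54]
    - [-49, -58.5, 0, 0, 0, -19.3, 8.54]
    - [-49, -58.5, 0, 0, 0, -19.3, 8.54]

```text
time: 0.9
position: [0.4348, -0.2427, 0.2562]
eef_rot: [0.0, 0.913, -0.407, -0.0]
ft_force: [1.6, -0.6, -0.1]
finger_gap: 0.0854
```

```bash
python3 go.py .6035 .078 .2 -48
```

```text
t 0.9 pos [ 0.4348 -0.2427  0.2562] yaw -48.04 tilt [-0.0002 -0.0002] gap 0.0854 F [ 1.6 -0.6 -0.1] M [-0.04 -0.08 -0.01] q7 -0.47
row [-12.57 -33.98   5.61] [ 0.02  0.   -0.04]
```

Call:
apply_moves:
  increments:
    - [-12.5, -34, 5, 0, 0, 0, 8.54]
    - [-12.5, -34, 5, 0, 0, 0, 8.54]
    - [-12.5, -34, 5, 0, 0, 0, 8.54]
    - [-12.5, -34, 5, 0, 0, 0, 8.54]
    - [-12.5, -34, 5, 0, 0, 0, 8.54]
    - [-12.5, -34, 5, 0, 0, 0, 8.54]
    - [-12.5, -34, 5, 0, 0, 0, 8.54]
    - [-12.5, -34, 5, 0, 0, 0, 8.54]

```text
time: 1.7
position: [0.6042, 0.0822, 0.2052]
eef_rot: [-0.001, 0.915, -0.404, -0.001]
ft_force: [-0.5, 0.6, 0.1]
finger_gap: 0.0855
```

```bash
python3 go.py .6035 .078 .096 -48
```

```text
t 1.7 pos [0.6042 0.0822 0.2052] yaw -47.64 tilt [-0.0008  0.0035] gap 0.0855 F [-0.5  0.6  0.1] M [-0.01  0.01  0.02] q7 -1.2
row [ 0.3   0.35 10.92] [-0.1   0.18  0.36]
```

Call:
apply_moves:
  increments:
    - [0.3, 0.35, 2, 0, 0, 0, 8.54]
    - [0.3, 0.35, 4, 0, 0, 0, 8.54]
    - [0.3, 0.35, 6, 0, 0, 0, 8.54]
    - [0.3, 0.35, 8, 0, 0, 0, 8.54]
    - [0.3, 0.35, 9.5, 0, 0, 0, 8.54]
    - [0.3, 0.35, 10.6, 0, 0, 0, 8.54]
    - [0.3, 0.35, 10.9, 0, 0, 0, 8.54]
    - [0.3, 0.35, 10.9, 0, 0, 0, 8.54]

```text
time: 2.5
position: [0.6031, 0.0711, 0.0971]
eef_rot: [0.0, 0.913, -0.407, -0.0]
ft_force: [0.5, -0.1, 0.5]
finger_gap: 0.0855
```

```bash
python3 go.py .6035 .078 .096 -48;python3 -c "
from h import *
f=grab_frame('top');g=grab_frame('side')
a=cv2.resize(f['pixels'][140:215,195:295],(800,600),interpolation=2)[:, 200:600];b=cv2.resize(g['pixels'][165:265,180:310],(520,400),interpolation=2)
im=np.zeros((600,800,3),np.uint8);im[:, :400]=a;im[:400,400:]=b[:,60:460];cv2.imwrite('pics/c.png',im[:,:,::-1])"
```

```text
t 2.5 pos [0.6031 0.0711 0.0971] yaw -48.03 tilt [-0.0003 -0.0001] gap 0.0855 F [ 0.5 -0.1  0.5] M [ 0.02  0.02 -0.07] q7 -1.24
row [-0.49 -0.49  0.11] [ 0.02  0.01 -0.03]
```

View pics/c.png

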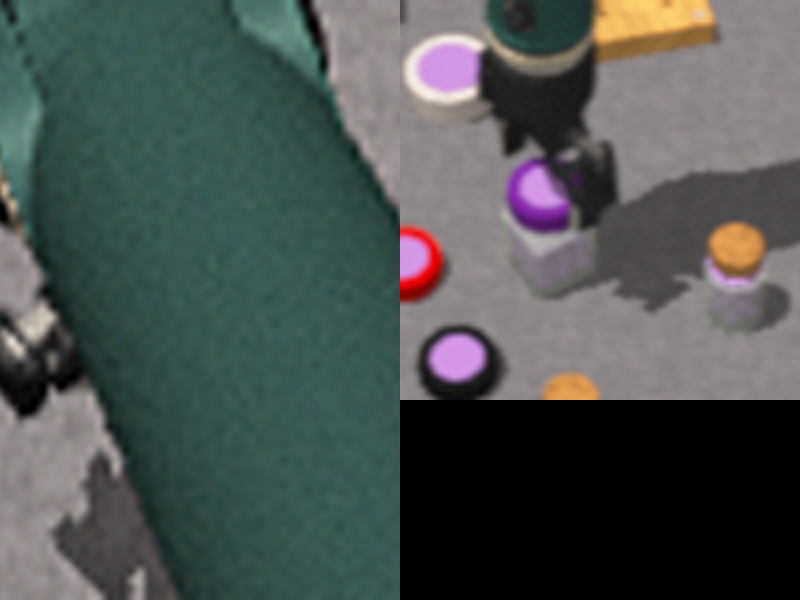

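The side crop shows the open jaws straddling the violet cap, near finger at about (595,185). The TCP is about 7 mm off in y, so I correct that and then close.

Call:
apply_moves:
  increments:
    - [-0.5, -0.5, 0.1, 0, 0, 0, 8.54]
    - [-0.5, -0.5, 0.1, 0, 0, 0, 8.54]
    - [-0.5, -0.5, 0.1, 0, 0, 0, 8.54]

```text
time: 2.9
position: [0.6036, 0.0788, 0.0967]
eef_rot: [-0.0, 0.914, -0.407, 0.0]
ft_force: [-0.3, 0.1, 0.3]
finger_gap: 0.0854
```

```bash
python3 go.py .6035 .078 .096 -48
```

```text
t 2.9 pos [0.6036 0.0788 0.0967] yaw -47.98 tilt [0.0006 0.0002] gap 0.0854 F [-0.3  0.1  0.3] M [-0.02 -0.03  0.01] q7 -1.26
row [0.06 0.06 0.07] [-0.04 -0.02  0.02]
```

Call:
apply_moves:
  increments:
    - [0, 0, 0, 0, 0, 0, 5]
    - [0, 0, 0, 0, 0, 0, 5]
    - [0, 0, 0, 0, 0, 0, 5]
    - [0, 0, 0, 0, 0, 0, 5]
    - [0, 0, 0, 0, 0, 0, 5]
    - [0, 0, 0, 0, 0, 0, 5]
    - [0, 0, 0, 0, 0, 0, 5]

```text
time: 3.6
position: [0.6035, 0.0783, 0.0968]
eef_rot: [0.0, 0.913, -0.407, 0.0]
ft_force: [-2.2, 0.2, 5.2]
finger_gap: 0.0588
```

```bash
python3 go.py .6035 .078 .096 -48
```

```text
t 3.6 pos [0.6035 0.0783 0.0968] yaw -48.03 tilt [ 0.0002 -0.0001] gap 0.0588 F [-2.2  0.2  5.2] M [-0.04  0.42 -0.01] q7 -1.26
row [0.02 0.02 0.08] [-0.   -0.01 -0.03]
```

Call:
apply_moves:
  increments:
    - [0, 0, -0.5, 0, 0, 0, 5]
    - [0, 0, -1.5, 0, 0, 0, 5]
    - [0, 0, -3, 0, 0, 0, 5]
    - [0, 0, -4.5, 0, 0, 0, 5]
    - [0, 0, -6, 0, 0, 0, 5]
    - [0, 0, -7.5, 0, 0, 0, 5]
    - [0, 0, -8, 0, 0, 0, 5]
    - [0, 0, -8, 0, 0, 0, 5]

```text
time: 4.4
position: [0.604, 0.0783, 0.1776]
eef_rot: [-0.0, 0.913, -0.407, 0.001]
ft_force: [-0.3, -0.2, -2.8]
finger_gap: 0.0588
```

```bash
python3 go.py .569 -.21 .176 -71
```

```text
t 4.4 pos [0.604  0.0783 0.1776] yaw -48.03 tilt [0.0022 0.0001] gap 0.0588 F [-0.3 -0.2 -2.8] M [-0.01  0.04 -0.01] q7 -1.21
row [19.09 21.88  0.15] [-0.11 -0.06 22.97]
```

Call:
apply_moves:
  increments:
    - [1.5, 1.7, 0, 0, 0, 2, 5]
    - [4.5, 5.2, 0, 0, 0, 5, 5]
    - [7.5, 8.6, 0, 0, 0, 9, 5]
    - [10.5, 12, 0, 0, 0, 13, 5]
    - [13.5, 15.5, 0, 0, 0, 17, 5]
    - [16.5, 18.9, 0, 0, 0, 21, 5]
    - [18.5, 21.2, 0, 0, 0, 23, 5]
    - [19.1, 21.9, 0, 0, 0, 23, 5]

```text
time: 5.2
position: [0.5665, -0.2156, 0.1753]
eef_rot: [0.002, 0.812, -0.584, -0.0]
ft_force: [-0.3, -0.4, -3.4]
finger_gap: 0.0585
```

Call:
apply_moves:
  increments:
    - [0, 0, 0, 0, 0, 0, 5]
    - [0, 0, 0, 0, 0, 0, 5]
    - [0, 0, 0, 0, 0, 0, 5]

```text
time: 5.5
position: [0.5688, -0.2078, 0.176]
eef_rot: [-0.0, 0.815, -0.58, -0.0]
ft_force: [0.9, 0.7, -2.3]
finger_gap: 0.0584
```

```bash
python3 go.py .569 -.21 .1 -71;python3 -c "
from h import *
f=grab_frame('top');g=grab_frame('side');np.save('top1.npy',f);np.save('side1.npy',g)
a=cv2.resize(f['pixels'][155:230,295:370],(400,400),interpolation=2);b=cv2.resize(g['pixels'][90:190,215:315],(400,400),interpolation=2)
cv2.imwrite('pics/d.png',np.hstack([a,b])[:,:,::-1])"
```

```text
t 5.5 pos [ 0.5688 -0.2078  0.176 ] yaw -70.83 tilt [-0.0002  0.0013] gap 0.0584 F [ 0.9  0.7 -2.3] M [-0.02 -0.06 -0.01] q7 -1.06
row [0.23 0.06 7.6 ] [-0.01  0.08  0.17]
```

View pics/d.png

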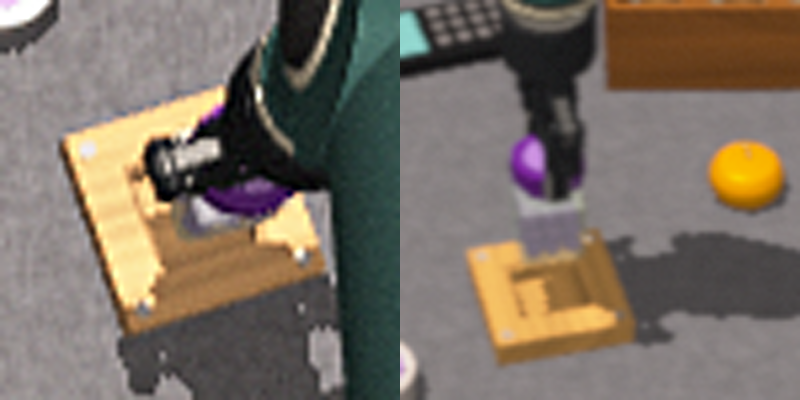

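The hung jar is above the pocket. In the right crop its lower near edge runs from about (526,262) to (585,250), roughly parallel to the block's edge. I'll enlarge it to measure yaw and offset.

```bash
python3 -c "
from h import *
g=np.load('side1.npy',allow_pickle=True).item()
b=cv2.resize(g['pixels'][120:184,228:278],(625,800)[:2] if 0 else (468,600),interpolation=2)
lab=cv2.cvtColor(b,cv2.COLOR_RGB2LAB);lab[:,:,0]=cv2.createCLAHE(3,(4,4)).apply(lab[:,:,0]);b2=cv2.cvtColor(lab,cv2.COLOR_LAB2RGB)
cv2.imwrite('pics/e.png',b2[:,:,::-1])
for n,P in (('u',[(526,262),(585,250)]),('s',[(517,203),(580,194)])):
  z={'u':.079,'s':.141}[n]
  W=[onz(g,(x-400)/4+215-.4,y/4+90-.4,z) for x,y in P];e=W[1]-W[0];print(n,np.array(W).round(4),np.hypot(*e[:2]),np.degrees(np.arctan2(e[1],e[0]))%90)
"
```

```text
u [[ 0.5854 -0.1812  0.079 ]
 [ 0.5372 -0.2002  0.079 ]] 0.051888263293901525 21.55896096901259
s [[ 0.5929 -0.186   0.141 ]
 [ 0.5424 -0.2017  0.141 ]] 0.05287165011545865 17.213272599017245
```

View pics/e.png

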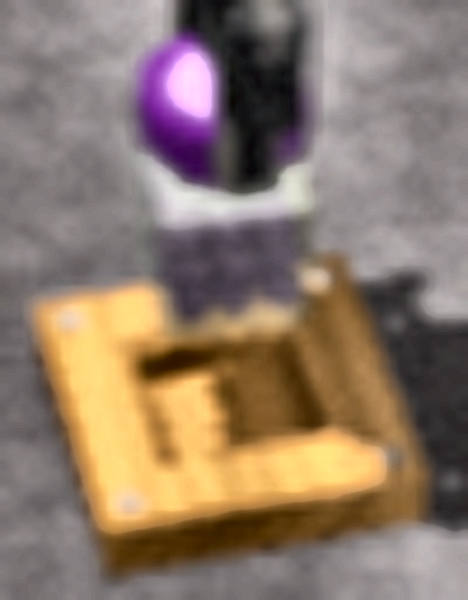

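The crop puts the jar's near edge at about 19°, which matches the pocket. The jar's foot edge reads about 9 mm toward −y of where the TCP puts it. The foot corner showed the same bias on the table (glass foot hardly visible), so I trust the TCP. I now descend to just above the block.

Call:
apply_moves:
  increments:
    - [0.2, 0, 1.5, 0, 0, 0, 5]
    - [0.2, 0, 3, 0, 0, 0, 5]
    - [0.2, 0, 4.2, 0, 0, 0, 5]
    - [0.2, 0, 5, 0, 0, 0, 5]
    - [0.2, 0, 5, 0, 0, 0, 5]
    - [0.2, 0, 5, 0, 0, 0, 5]

```text
time: 6.2
position: [0.5691, -0.2121, 0.126]
eef_rot: [0.0, 0.814, -0.581, -0.0]
ft_force: [-0.4, -0.4, -3.1]
finger_gap: 0.0585
```

```bash
python3 go.py .569 -.2095 .1028 -71
```

```text
t 6.2 pos [ 0.5691 -0.2121  0.126 ] yaw -71.02 tilt [-0.0003  0.0002] gap 0.0585 F [-0.4 -0.4 -3.1] M [-0.01  0.01  0.01] q7 -1.07
row [-0.24 -0.07  2.32] [ 0.01  0.01 -0.02]
```

Call:
apply_moves:
  increments:
    - [-0.2, -0.05, 0, 0, 0, 0, 5]
    - [-0.2, -0.05, 0.2, 0, 0, 0, 5]
    - [-0.2, -0.05, 0.4, 0, 0, 0, 5]
    - [-0.2, -0.05, 0.6, 0, 0, 0, 5]
    - [-0.2, -0.05, 0.8, 0, 0, 0, 5]
    - [-0.2, -0.05, 0.8, 0, 0, 0, 5]

```text
time: 6.8
position: [0.5694, -0.2103, 0.1211]
eef_rot: [0.0, 0.814, -0.581, 0.001]
ft_force: [-6.2, 1.4, 16.6]
finger_gap: 0.0587
```

```bash
python3 go.py .569 -.2095 .1028 -71
```

```text
t 6.8 pos [ 0.5694 -0.2103  0.1211] yaw -71.02 tilt [ 0.0012 -0.0011] gap 0.0587 F [-6.2  1.4 16.6] M [0.58 1.37 0.11] q7 -1.08
row [-0.09  0.02  1.83] [-0.04 -0.08 -0.02]
```

Call:
apply_moves:
  increments:
    - [-0.1, 0.2, -0.3, 0, 0, 0, 5]
    - [-0.1, 0.2, -0.3, 0, 0, 0, 5]
    - [-0.1, 0.2, -0.1, 0, 0, 0, 5]
    - [-0.1, 0.2, 0.1, 0, 0, 0, 5]
    - [-0.1, 0.2, 0.3, 0, 0, 0, 5]
    - [-0.1, 0.2, 0.3, 0, 0, 0, 5]

```text
time: 7.4
position: [0.5665, -0.2096, 0.1144]
eef_rot: [0.0, 0.814, -0.581, -0.0]
ft_force: [1.7, -0.1, -3.8]
finger_gap: 0.0589
```

```bash
python3 go.py .569 -.2095 .1028 -71
```

```text
t 7.4 pos [ 0.5665 -0.2096  0.1144] yaw -71.01 tilt [-0.0007  0.0004] gap 0.0589 F [ 1.7 -0.1 -3.8] M [ 0.02 -0.25  0.03] q7 -1.08
row [ 0.07 -0.24  1.16] [ 0.03  0.03 -0.01]
```

It dropped in: no upward push, and the underside is about 8 mm below the block top. Continuing down.

Call:
apply_moves:
  increments:
    - [0, -0.05, 0.3, 0, 0, 0, 5]
    - [0, -0.05, 0.6, 0, 0, 0, 5]
    - [0, -0.05, 0.8, 0, 0, 0, 5]
    - [0, -0.05, 1.0, 0, 0, 0, 5]
    - [0, -0.05, 1.15, 0, 0, 0, 5]
    - [0, -0.05, 1.2, 0, 0, 0, 5]
    - [0, -0.05, 1.2, 0, 0, 0, 5]

```text
time: 8.1
position: [0.5671, -0.2096, 0.1032]
eef_rot: [0.0, 0.814, -0.581, -0.0]
ft_force: [1.3, 0.2, -3.1]
finger_gap: 0.0586
```

```bash
python3 go.py .567 -.2095 .1028 -71
```

```text
t 8.1 pos [ 0.5671 -0.2096  0.1032] yaw -71.02 tilt [-0.0002 -0.    ] gap 0.0586 F [ 1.3  0.2 -3.1] M [ 0.15 -0.13  0.03] q7 -1.09
row [-0.01  0.    0.04] [ 0.01  0.   -0.02]
```

Call:
apply_moves:
  increments:
    - [0, 0, 0.05, 0, 0, 0, 5]
    - [0, 0, 0.1, 0, 0, 0, 5]
    - [0, 0, 0.15, 0, 0, 0, 5]
    - [0, 0, 0.15, 0, 0, 0, 5]

```text
time: 8.5
position: [0.5674, -0.2094, 0.1028]
eef_rot: [-0.0, 0.814, -0.581, 0.0]
ft_force: [-2.2, 0.5, 5.9]
finger_gap: 0.0582
```

```bash
python3 go.py .567 -.2095 .1028 -71
```

```text
t 8.5 pos [ 0.5674 -0.2094  0.1028] yaw -71.02 tilt [ 0.0006 -0.0002] gap 0.0582 F [-2.2  0.5  5.9] M [ 0.45  0.4  -0.03] q7 -1.09
row [-0.01  0.04 -0.  ] [-0.03 -0.02 -0.02]
```

Contact came at exactly the expected height (0.1028, about 9 N net), so the jar is seated. Now I unscrew while following the 2 mm climb.

Call:
apply_moves:
  increments:
    - [0, 0, 0, 0, 0, -4, 5]
    - [0, 0, 0, 0, 0, -9, 5]
    - [0, 0, -0.03, 0, 0, -14, 5]
    - [0, 0, -0.05, 0, 0, -19, 5]
    - [0, 0, -0.06, 0, 0, -24, 5]
    - [0, 0, -0.08, 0, 0, -29, 5]
    - [0, 0, -0.1, 0, 0, -34, 5]
    - [0, 0, -0.12, 0, 0, -39, 5]

```text
time: 9.3
position: [0.5681, -0.21, 0.1039]
eef_rot: [0.0, 0.962, -0.275, 0.001]
ft_force: [0.8, 0.7, 2.4]
finger_gap: 0.0583
```

```bash
python3 go.py .5674 -.2094 .1048 8
```

```text
t 9.3 pos [ 0.5681 -0.21    0.1039] yaw -31.87 tilt [ 0.0023 -0.0007] gap 0.0583 F [0.8 0.7 2.4] M [ 0.13 -0.16 -0.18] q7 -0.51
row [-0.09 -0.01 -0.09] [ 1.000e-02 -1.400e-01 -3.987e+01]
```

Call:
apply_moves:
  increments:
    - [-0.03, 0, -0.02, 0, 0, -5, 5]
    - [-0.05, 0, -0.04, 0, 0, -10, 5]
    - [-0.05, 0, -0.06, 0, 0, -15, 5]
    - [-0.05, 0, -0.08, 0, 0, -20, 5]
    - [-0.05, 0, -0.08, 0, 0, -25, 5]
    - [-0.05, 0, -0.08, 0, 0, -30, 5]
    - [-0.05, 0, -0.08, 0, 0, -35, 5]
    - [-0.05, 0, -0.08, 0, 0, -39.5, 5]

```text
time: 10.1
position: [0.5679, -0.2099, 0.1052]
eef_rot: [0.001, 0.998, 0.067, 0.001]
ft_force: [0.8, 0.8, 5.9]
finger_gap: 0.0584
```

```bash
python3 go.py .5674 -.2094 .1048 8
```

```text
t 10.1 pos [ 0.5679 -0.2099  0.1052] yaw 7.64 tilt [ 0.0028 -0.0014] gap 0.0584 F [0.8 0.8 5.9] M [ 0.11  0.11 -0.1 ] q7 0.07
row [-0.04 -0.06  0.04] [ 0.1  -0.15 -0.36]
```

Call:
apply_moves:
  increments:
    - [0, 0, -0.1, 0, 0, 0, 5]
    - [0, 0, -0.2, 0, 0, 0, 5]
    - [0, 0, -0.3, 0, 0, 0, 5]
    - [0, 0, -0.4, 0, 0, 0, 5]
    - [0, 0, -0.4, 0, 0, 0, 5]

```text
time: 10.6
position: [0.5667, -0.2094, 0.1077]
eef_rot: [0.0, 0.998, 0.065, -0.0]
ft_force: [1.0, -0.4, -1.4]
finger_gap: 0.0584
```

```bash
python3 go.py .5675 -.2096 .129 8
```

```text
t 10.6 pos [ 0.5667 -0.2094  0.1077] yaw 7.47 tilt [-0.     -0.0002] gap 0.0584 F [ 1.  -0.4 -1.4] M [-0.03 -0.22  0.01] q7 0.07
row [ 0.08  0.03 -2.13] [ 0.01  0.   -0.53]
```

Call:
apply_moves:
  increments:
    - [0, 0, -0.3, 0, 0, 0, 5]
    - [0, 0, -0.6, 0, 0, 0, 5]
    - [0, 0, -1, 0, 0, 0, 5]
    - [0, 0, -1.4, 0, 0, 0, 5]
    - [0, 0, -1.8, 0, 0, 0, 5]
    - [0, 0, -2.1, 0, 0, 0, 5]
    - [0, 0, -2.1, 0, 0, 0, 5]
    - [0, 0, -2.1, 0, 0, 0, 5]

```text
time: 11.4
position: [0.5666, -0.2094, 0.1288]
eef_rot: [0.0, 0.998, 0.065, -0.0]
ft_force: [-0.6, 0.3, 0.1]
finger_gap: 0.0586
```

```bash
python3 go.py .5675 -.2096 .129 8;python3 -c "
from h import *
f=grab_frame('top');g=grab_frame('side');np.save('top2.npy',f);np.save('side2.npy',g)
a=cv2.resize(f['pixels'][165:225,295:355],(400,400),interpolation=2);b=cv2.resize(g['pixels'][120:184,222:286],(400,400),interpolation=2)
cv2.imwrite('pics/f.png',np.hstack([a,b])[:,:,::-1])"
```

```text
t 11.4 pos [ 0.5666 -0.2094  0.1288] yaw 7.47 tilt [-0.     -0.0001] gap 0.0586 F [-0.6  0.3  0.1] M [0.08 0.1  0.  ] q7 0.08
row [ 0.08  0.03 -0.02] [ 0.01  0.   -0.53]
```

View pics/f.png

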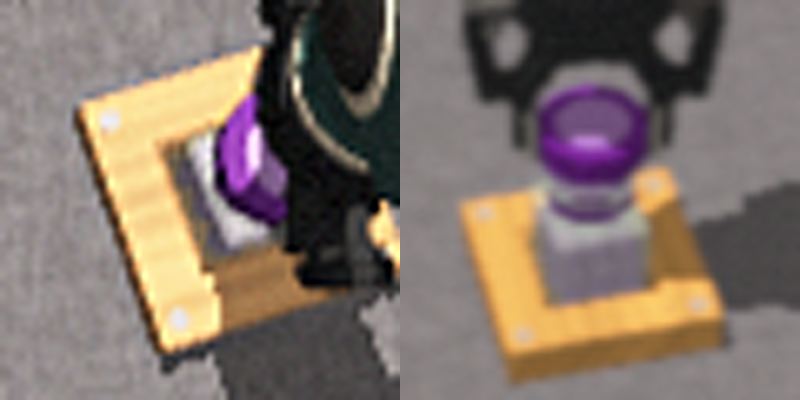

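The right crop shows the cap held level at about (593,135). Below it are the bare neck and violet ribbon at about (590,200), and the jar stands upright in the pocket. The wrist carries about 0 N, so the jar has been released. One last sub-millimetre centring, then I hand in.

Call:
apply_moves:
  increments:
    - [0.08, 0.02, -0.05, 0, 0, 0, 5]
    - [0.08, 0.02, -0.05, 0, 0, 0, 5]
    - [0.08, 0.02, -0.05, 0, 0, 0, 5]
    - [0.08, 0.02, -0.05, 0, 0, 0, 5]

```text
time: 11.9
position: [0.5675, -0.2094, 0.1292]
eef_rot: [-0.0, 0.998, 0.065, -0.0]
ft_force: [0.6, -0.6, -0.7]
finger_gap: 0.0587
```

```bash
python3 go.py .5675 -.2096 .129 7.5; python3 -c "
from h import *
g=grab_frame('side');o=np.load('side0.npy',allow_pickle=True).item()
d=cv2.absdiff(g['pixels'],o['pixels']).max(2)
for n,(u,v) in dict(red=(196,231),black=(209,256),tin=(207,184),cork1=(279,234),cork2=(238,272),scoop=(280,320),candle=(302,134)).items(): print(n,(d[v-12:v+12,u-12:u+12]>60).sum())
print(robot.hand_in())"
```

```text
t 11.9 pos [ 0.5675 -0.2094  0.1292] yaw 7.47 tilt [-0.0001  0.    ] gap 0.0587 F [ 0.6 -0.6 -0.7] M [-0.03 -0.01  0.04] q7 0.08
row [0.   0.02 0.02] [-0.    0.01 -0.03]
red 0
black 0
tin 0
cork1 0
cork2 0
scoop 0
candle 0
the job is handed in; nothing more can be done
None
```

The job is done and handed in at 11.9 s. The jar stands seated in the block, and the gripper holds the unscrewed cap level above its mouth.

**Seating:** I carried the jar by its cap and lowered it into the pocket. The first try touched the chamfer, so I moved it about 3 mm towards −x and it dropped in. It bottomed at exactly the expected tool height, 0.1028 m, with about 9 N net.

**Unscrewing:** I turned the cap about 79° anticlockwise, slightly past the 75° you gave to allow for play of the jar in the pocket. I then lifted it straight off.

**Last checks:**
- **Cap:** its lower edge is about 12 mm above the rim, so about 5 mm clear of the seal. The tool tilt is about 0.
- **Centring:** it is based on the tool position while the cap was still on the jar. The two camera views put the block centre at x = 0.5705 and 0.5678, and the tool is at 0.5675. I did not measure the mouth itself in the images.
- **Jar:** the wrist carries about 0 N apart from noise, and the side view shows the jar upright in the block.
- **Other goods:** the side view shows no change at any of the bystanders or the look-alike caps.

**Disagreement:** with the jar hanging over the pocket, its foot edge in the image read about 9 mm off the tool position. The same error had shown while the jar stood on the table, so I trusted the tool position, and the fit confirmed it.

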